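# Release the captive lock screw and open the photometer

## Task

Open the sample cover of the white photometer on the table. Pull its spring-loaded captive winged screw straight up until it stops, keep pulling gently while turning it anticlockwise (seen from above) until the thread catches, drive it on until it stops so that it stays parked fully up by itself, then slide the cover fully open and let go. Do not strain the screw's thread or force the cover against the lock, and leave the things standing around it alone.

Things in the scene. Friction and masses are not known exactly. Their poses are not given: they have to be found in the camera images.
- photometer: White plastic bench photometer, fixed to the table, 170 (x) x 310 (y) x 60 mm high. Origin: centre of its underside. A display lies at its +y end; six vials in a well at its -y end hide under a bare metal cover 142 x 150 x 6 mm, top 70 mm above the table, that slides along the photometer's +y to open.
- wing (a point): Centre of the screw's black wing (a flat bar 34 mm long along its own x, 12 mm thick along its own y, 24 mm high), 119 mm above the table at rest, on the screw's vertical axis. Grip it across the 12 mm thickness. 10 mm below the wing (screw down) is the top of the steel boss. Rises and turns with the screw.
- screw: The captive screw with its wing, upright. Origin on its axis at cover-top height when down, x along the wing. Anticlockwise from above (+z) takes the thread; where the thread begins is hidden inside: after 0.25 to 1.85 rad of turning from the start. Let go, friction keeps its angle, and the thread keeps it up once it has taken; out of the thread it springs back down.
- boss: Steel collar 38 mm across (45 mm at its foot), 24 mm tall, on the cover round the screw, with the female thread inside. Origin: centre of its foot. Its hidden thread stops a plain pull after 6.5 to 10.5 mm (differs each time); turned anticlockwise while held against that stop, the screw then climbs 6.6 mm per rad for 1.2 rad, then turns level to a hard stop. Above 14 N between screw and boss strains the thread.
- keeper: Hidden steel edge in the photometer under the boss, origin on the screw's axis when the cover is shut, 60 mm above the table. The screw's 10 mm shank reaches 11 mm into it and locks the cover (1.5 mm play) until the screw has risen that far. More than 25 N of the shank against it is forcing the lock.
- lift (a joint): Rise of the screw in m: 0 down at rest, 0.0065 to 0.0105 at the stop of a plain pull, then 0.0079 higher with the thread driven home while pulled (about 0.0015 to 0.002 less when let go). Spring and weight pull it down with about 4.7 N at 0 and 0.16 N more per mm of rise; it moves damped (100 N s/m).
- cover (a joint): How far the cover is slid open in m: 0 shut, 0.08 fully open at its stop, along the photometer's +y. It rubs with about 2.5 N. The screw, boss and rib ride on it.
- cover_grip (a point): Middle of the black upright rib on the cover, 84 mm above the table; the rib is 60 mm long along the photometer's x, 12 mm thick along y, its top 96 mm above the table (26 mm above the cover). 85 mm towards -y from the screw's axis. Pinch it across its thickness or push it to slide the cover.
- dropper: Bystander: white capped bottle, 36 mm across, 85 mm tall, beyond the photometer. Origin: centre of its underside.
- specimen_jar: Bystander: glass jar with metal lid, 60 mm across, 70 mm tall, beyond the photometer. Origin: centre of its underside.
- carton: Bystander: upright cardboard carton 35 x 65 x 100 mm, off the photometer's +y end. Origin: centre of its underside.
- turn (a joint): Turn of the screw in rad, growing anticlockwise from above; starts between -1.25 and -0.85, hard stop at 1.95 (home). Turning takes about 0.09 N m when free, up to 0.14 N m in the thread.

How it is judged:
By the outcome, as a careful person would: the job done as asked, in the order asked, and still so for the second after the job is handed in, with the robot touching nothing.
It also fails if it takes over 72 s, if anything falls off the work surface, if the arm or the gripper's body presses on something with over 40 N, if the wrist force passes 120 N, or if a joint passes its speed limit or range.

## Robot

A 6-joint arm with a two-finger parallel gripper is mounted at the origin on the work surface. World frame = base frame: x ahead of the robot, y to its left, z up, the work surface at z = 0. Lengths are in m, angles in rad, forces in N, time in s.
With the tool pointing down it reaches from about 0.325 to 0.775 m from the base axis. Payload 5.5 kg.
Tool frame: the origin (TCP) lies between the finger pads; the fingertips stand 8 mm ahead of it and the grasp point (between the pads) lies 11 mm behind it (tcp_to_tips is the distance from the TCP to the fingertips, in m); z points along the fingers, y is the direction in which the jaws open and shut (so a half turn about z gives the same grasp; the last joint's range is limited). The gripper opens to 88 mm and grips with 3 to 60 N. Pads are 20 mm wide; open, the fingers measure 115 mm over their backs; the gripper's body (75 mm by 178 mm) begins 61 mm behind the grasp point.
Start: joints at [-1.398, 0.091, 1.231, -0, 1.82, -0.057], TCP at [0.137, -0.584, 0.231] pointing down, gripper open.
Joint ranges: [-2.87, 2.87], [-0.86, 2.18], [0.17, 2.46], [-1.51, 4.65], [0.06, 2.69], [-2.65, 2.65]. Speed limits (rad/s): [2.57, 2.57, 3.01, 3.14, 3.14, 3.14].

## Interface

Orientations are given as a unit quaternion [w, x, y, z].
In Python, from bench import * gives the robot as it stands. Calls block until the motion is done:
- move_to(position, orientation): joint-space move of the TCP to a pose.
- move_l(position, speed=0.15, orientation=None): straight line of the TCP; orientation=None keeps the orientation; speed is the mean speed in m/s.
- movej(angles): joint-space move.
- gripper_open() and close(): open the fingers fully, or close them until they stop; the grip force is fixed at half the most.
- hold(seconds).
- inverse_kinematics(position, orientation): joint angles nearest the present ones, or None.
- state(): the state.
- get_image(name): name is "scene" or "side" or "wrist"; returns a dict with "frame" (400x640x3 uint8, blue, green, red), "depth" (400x640 float32, m along the optical axis (not along the pixel's ray), 0 where there is no reading), "camera_matrix" (3x3 intrinsics, pixels), "view" (4x4, takes a point from world to camera coordinates). Camera axes: x right, y up, looking along -z (the intrinsics and any distortion apply to the point x, -y, -z); pixel columns grow to the right and rows downward; lengths in m; the calibration is good to about 2 mm. A picture is of the moment at which its call begins.
A pose or a line that the arm cannot do raises IKError and nothing moves.
- job_done(): hands the job in, once; it reports no verdict.
The state is a dict: "time": time; "joint_pos": joint angles; "dq": joint speeds; "joint_torque": joint torques, N m; "ee_pos": TCP position; "ee_rot": TCP orientation; "ft_force": force on the tool from outside, world axes, zero at the start; "moment": the same for the moment, N m; "finger_gap": finger opening in m.
Only numpy, scipy, OpenCV 4.12 (cv2) and the standard library are available. Lean on these libraries where they do the work, as an engineer would, in place of code of your own. Each camera call takes 0.05 s, during which the arm holds its last target. There are 200 camera calls.

## Working session

There is one attempt and no reset: what is moved stays moved. The work goes in short steps, each a Python script; the robot and the scene stay as the last script left them, time stands still between calls to the robot, and variables do not carry over. Pictures are saved under pics/ and viewed, about 8 in all and at most 12, crops included, and the job is handed in when it is done.

```bash
ls; mkdir -p pics
python3 - <<'E'
from bench import *
import cv2,numpy as np
ims=[]
for n in("scene","side"):
    d=get_image(n); np.savez(f"pics/{n}.npz",**d); cv2.imwrite(f"pics/{n}0.png",d["frame"])
    print(n,d["camera_matrix"].tolist(),np.round(d["view"],3).tolist())
d=get_image("wrist");cv2.imwrite("pics/wrist0.png",d["frame"]);np.savez("pics/wrist.npz",**d)
s=state();print(s)
E
```

```text
pics
scene [[396.4459477985834, 0.0, 327.0221481453568], [0.0, 396.4459477985834, 202.11428286154455], [0.0, 0.0, 1.0]] [[-0.55, 0.835, -0.007, 0.282], [-0.591, -0.383, 0.71, 0.347], [0.591, 0.395, 0.704, -1.237], [0.0, 0.0, 0.0, 1.0]]
side [[474.37133676172084, 0.0, 320.3506919400057], [0.0, 474.37133676172084, 198.71977582423276], [0.0, 0.0, 1.0]] [[-0.697, -0.717, -0.017, 0.512], [0.364, -0.373, 0.853, -0.292], [-0.618, 0.589, 0.521, -0.714], [0.0, 0.0, 0.0, 1.0]]
{'time': 0.15, 'joint_pos': array([-1.39769086e+00,  9.16605808e-02,  1.23157422e+00, -5.10064184e-06,
        1.81979196e+00, -5.66794372e-02]), 'dq': array([ 0.00028549, -0.00234207, -0.00512691, -0.00016035,  0.00120971,
        0.00089969]), 'joint_torque': array([-8.49619009e-04, -4.47045422e+01, -4.06909525e+01,  6.96640159e-02,
        2.74556607e-02, -1.04426972e-04]), 'ee_pos': array([ 0.13663448, -0.58402702,  0.22980157]), 'ee_rot': array([-7.15695857e-04,  9.93406936e-01,  1.14639198e-01, -4.41862539e-05]), 'ft_force': array([ 0.15702669, -0.21097999,  0.0191024 ]), 'moment': array([ 0.04917374,  0.06344396, -0.03571587]), 'finger_gap': 0.0880261287596602}
```

View pics/scene0.png

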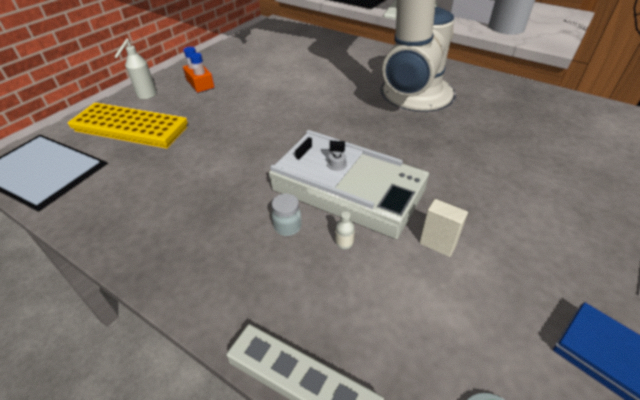

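View pics/side0.png

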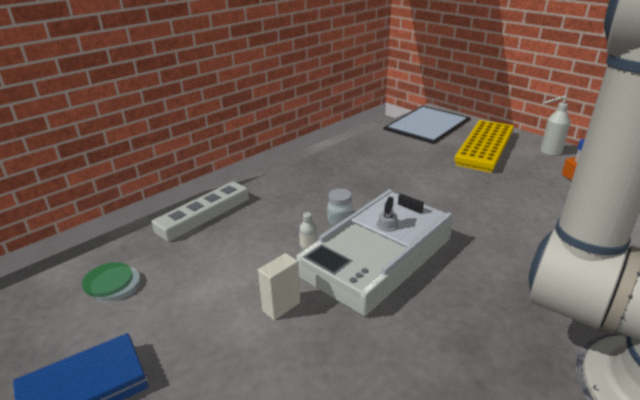

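Scene view shows the wing near (337,147), rib near (303,148) and display near (396,200). In the side view the wing is near (389,206), the rib near (411,204) and the display near (327,259). The jar, dropper and carton stand on the far side and at the +y end.

```bash
cat > h.py <<'E'
import numpy as np, cv2
from scipy.spatial.transform import Rotation as R
def ray(d,uv):
    K=d["camera_matrix"];V=d["view"];p=np.linalg.solve(K,[uv[0],uv[1],1.])
    c=np.array([p[0],-p[1],-p[2]]);return -V[:3,:3].T@V[:3,3], V[:3,:3].T@c
def plane(d,uv,z):
    o,r=ray(d,uv);return o+r*(z-o[2])/r[2]
def blobs(d,roi,thr=60,amin=15):
    x0,y0,x1,y1=roi;g=d["frame"][y0:y1,x0:x1].max(2)
    n,l,s,c=cv2.connectedComponentsWithStats((g<thr).astype(np.uint8))
    return [(c[i]+[x0,y0],s[i,4],(l==i)) for i in range(1,n) if s[i,4]>=amin]
def quat(yaw):  # tool down, tool y axis (jaw) at world angle yaw
    y=np.array([np.cos(yaw),np.sin(yaw),0]);z=np.array([0,0,-1.]);x=np.cross(y,z)
    q=R.from_matrix(np.c_[x,y,z]).as_quat();return np.r_[q[3],q[:3]]
E
python3 - <<'E'
from h import *
for n,roi in(("scene",(285,130,420,215)),("side",(300,185,430,290))):
    d=dict(np.load(f"pics/{n}.npz"))
    for c,a,_ in blobs(d,roi):
        print(n,c.round(1),a,[plane(d,c,z)[:2].round(3).tolist() for z in(.119,.084,.06)])
d=dict(np.load("pics/wrist.npz"));print(d["camera_matrix"].round(1).tolist(),d["view"].round(3).tolist())
E
```

```text
scene [303.  147.9] 157 [[0.557, -0.03], [0.52, -0.059], [0.495, -0.079]]
scene [336.8 146. ] 132 [[0.513, 0.026], [0.473, 0.001], [0.446, -0.016]]
scene [395.9 199. ] 489 [[0.59, 0.203], [0.555, 0.19], [0.532, 0.181]]
side [410.8 203. ] 251 [[0.485, -0.014], [0.516, -0.062], [0.538, -0.094]]
side [388.4 205.7] 79 [[0.51, 0.025], [0.544, -0.02], [0.567, -0.05]]
side [327.5 258.5] 458 [[0.478, 0.23], [0.509, 0.2], [0.531, 0.178]]
[[343.6, 0.0, 325.1], [0.0, 343.6, 195.5], [0.0, 0.0, 1.0]] [[0.228, -0.974, -0.001, -0.6], [0.93, 0.218, -0.297, 0.036], [0.289, 0.067, 0.955, -0.391], [0.0, 0.0, 0.0, 1.0]]
```

View pics/wrist0.png

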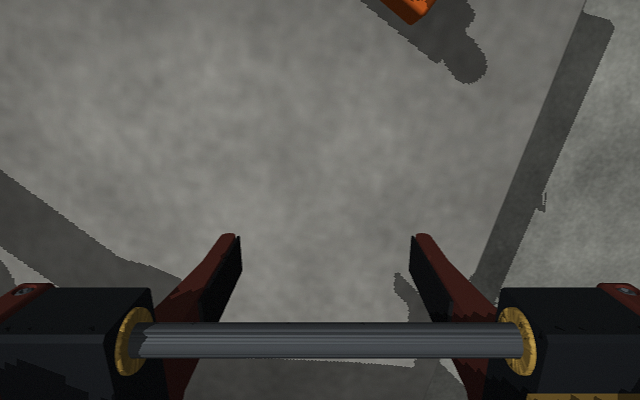

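Wing is at about (0.512, 0.026), rib at about (0.518, -0.060), so the photometer's y is roughly world +y. Next I'll plan the wrist view and the joint 6 range.

Run:
```python
from h import *
from bench import *
d=dict(np.load("pics/wrist.npz"));s=state();V=d["view"]
q=s["ee_rot"];Rt=R.from_quat([q[1],q[2],q[3],q[0]]).as_matrix()
Tc=-V[:3,:3].T@V[:3,3]
print("cam in tool",Rt.T@(Tc-s["ee_pos"]),"fwd",Rt.T@(-V[2,:3]),"jaw yaw",np.arctan2(Rt[1,1],Rt[0,1]))
for y in np.arange(-3.1,3.2,.4):
    j=inverse_kinematics([.512,.0255,.3],quat(y));print(round(y,2),None if j is None else np.round(j,2))
# view pose: look-at wing from height
yaw=-np.pi/2
from bench import *
Rv=R.from_quat(np.roll(quat(yaw),-1)).as_matrix()
c=np.r_[Rt.T@(Tc-s["ee_pos"])];f=Rt.T@(-V[2,:3])
z=.30
cam=Rv@c;fw=Rv@f;h=z+cam[2]-.1;off=(cam+fw*h/-fw[2])[:2]
tgt=np.r_[np.array([.513,0.0])-off,z];print(tgt)
move_to(tgt,quat(yaw));hold(.3)
d=get_image("wrist");np.savez("pics/w1.npz",**d,ee=state()["ee_pos"]);cv2.imwrite("pics/w1.png",d["frame"]);print(state()["time"])
```

```text
cam in tool [ 0.08211604  0.00053063 -0.15343915] fwd [-2.97025086e-01  2.87045832e-04  9.54869633e-01] jaw yaw -1.3410126215266296
-3.1 None
-2.7 None
-2.3 [-0.02 -0.12  1.31 -0.    1.95  2.28]
-1.9 [-0.02 -0.12  1.31 -0.    1.95  1.88]
-1.5 [-0.02 -0.12  1.31 -0.    1.95  1.48]
-1.1 [-0.02 -0.12  1.31 -0.    1.95  1.08]
-0.7 [-0.02 -0.12  1.31 -0.    1.95  0.68]
-0.3 [-0.02 -0.12  1.31 -0.    1.95  0.28]
0.1 [-0.02 -0.12  1.31 -0.    1.95 -0.12]
0.5 [-0.02 -0.12  1.31 -0.    1.95 -0.52]
0.9 [-0.02 -0.12  1.31 -0.    1.95 -0.92]
1.3 [-0.02 -0.12  1.31 -0.    1.95 -1.32]
1.7 [-0.02 -0.12  1.31 -0.    1.95 -1.72]
2.1 [-0.02 -0.12  1.31 -0.    1.95 -2.12]
2.5 [-0.02 -0.12  1.31 -0.    1.95 -2.52]
2.9 None
[0.54082598 0.00063687 0.3       ]
3.0333
```

View pics/w1.png

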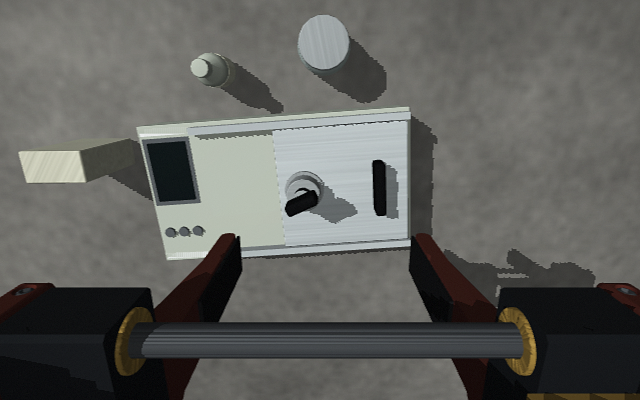

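The wrist view shows the wing at (301,203), its boss at (304,188), the rib at (379,187) and the display at (172,170). The jar, dropper and carton are clear on the far side and at the left end. I'll measure the wing and rib from their top surfaces.

Run:
```python
from h import *
d=dict(np.load("pics/w1.npz"));K=d["camera_matrix"];V=d["view"];D=d["depth"]
vv,uu=np.mgrid[:400,:640]
pc=np.stack([(uu-K[0,2])/K[0,0]*D,-(vv-K[1,2])/K[1,1]*D,-D],-1)
W=(pc-V[:3,3])@V[:3,:3]
dark=(d["frame"].max(2)<60)&(D>0)
for n,roi,z0,z1,zp in(("wing",(280,180,325,220),.124,.14,.131),("rib",(365,150,395,222),.090,.103,.096)):
    m=np.zeros_like(dark);m[roi[1]:roi[3],roi[0]:roi[2]]=1
    m&=dark;z=W[...,2][m];print(n,m.sum(),np.percentile(z,[1,10,50,90,99]).round(4))
    m&=(W[...,2]>z0)&(W[...,2]<z1)
    P=np.array([plane(d,(u,v),zp)[:2] for v,u in np.argwhere(m)])
    (c,sz,a)=cv2.minAreaRect((P*1000).astype(np.float32))
    e=np.linalg.eigh(np.cov(P.T))[1][:,1];print(m.sum(),P.mean(0).round(4),"rect",np.round(c,1),np.round(sz,1),a,"long axis deg",np.degrees(np.arctan2(e[1],e[0])))
```

```text
wing 567 [0.0828 0.105  0.1295 0.1311 0.132 ]
400 [0.5132 0.0233] rect [513.2  23.3] [12.7 33.5] 25.023773193359375 long axis deg 116.62078817907926
rib 668 [0.0755 0.0836 0.0952 0.0964 0.0973]
550 [ 0.5197 -0.0601] rect [518.5 -59.9] [59.2 10.9] 2.938333511352539 long axis deg -176.1988035449538
```

Wing centre is (0.513, 0.023) with its long axis at about 116°. The photometer's yaw is about 3.6°, so turn starts near -1.18 and the screw needs about 3.13 rad to get home. Gripping at jaw yaw -2.63 (j6 about 2.61) allows a single stroke.

Run:
```python
from h import *
from bench import *
q=quat(-2.63);x,y=.5132,.0233
j=inverse_kinematics([x,y,.19],q);print(np.round(j,3))
move_to([x,y,.19],q)
move_l([x,y,.109],.1);hold(.3)
s=state();print(s["time"],s["ee_pos"].round(4),s["ft_force"].round(2),s["moment"].round(3),s["joint_pos"].round(3))
close();hold(.3)
for _ in range(2):
    s=state();print(s["time"],s["ee_pos"].round(4),s["ft_force"].round(2),s["moment"].round(3),s["finger_gap"]);hold(.1)
# small pull steps
for i in range(4):
    move_l([x,y,.109+.0005*(i+1)],.01);s=state();print(round(s["time"],2),s["ee_pos"].round(4),s["ft_force"].round(2),s["moment"].round(3))
```

```text
[-0.021 -0.146  1.535 -0.     1.752  2.609]
5.3167 [0.5135 0.0233 0.1095] [ 0.65  0.26 -0.65] [ 0.098  0.007 -0.026] [-0.021 -0.132  1.665  0.     1.608  2.609]
6.725 [0.5124 0.023  0.109 ] [-5.06 -1.51  2.96] [-0.207  0.918 -0.   ] 0.018000866983564047
6.825 [0.5125 0.023  0.109 ] [-4.68 -1.45  1.1 ] [-0.256  0.947  0.013] 0.017742042721743
7.17 [0.5125 0.023  0.109 ] [-4.64 -2.3   0.87] [-0.306  0.9    0.003]
7.42 [0.5124 0.023  0.1091] [-5.06 -1.7  -2.51] [-0.332  0.831  0.008]
7.67 [0.5124 0.0231 0.1093] [-4.68 -1.7  -4.18] [-0.359  0.771 -0.01 ]
7.92 [0.5125 0.023  0.11  ] [-5.27 -2.66 -4.63] [-0.479  0.86   0.03 ]
```

Run:
```python
from h import *
from bench import *
d=get_image("wrist");np.savez("pics/w2.npz",**d);a=d["frame"][120:400,200:450]
e=get_image("side")["frame"][150:260,340:460]
cv2.imwrite("pics/w2.png",np.hstack([cv2.resize(a,(400,448)),cv2.resize(e,(400,448))]))
s=state();print(s["ft_force"],s["finger_gap"],s["ee_pos"])
```

```text
[-4.55792404 -3.20629853 -4.2284988 ] 0.017568561185924977 [0.51245709 0.02305433 0.10997562]
```

View pics/w2.png

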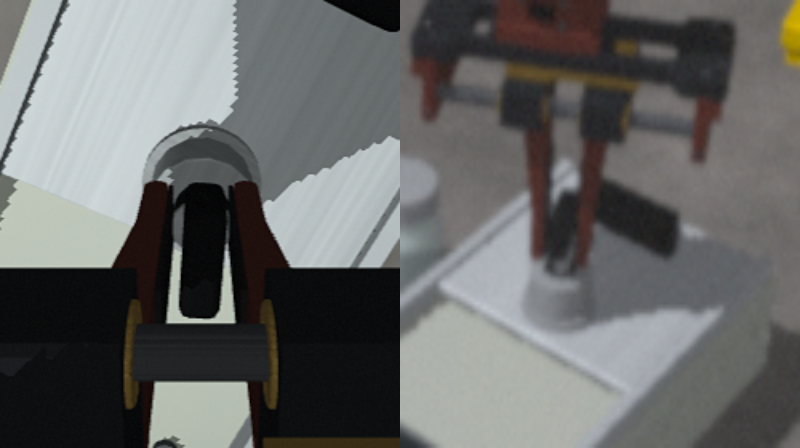

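The fingers straddle the wing, but the gap is 17.6 mm. The tips seem to hold the round neck below the wing rather than the 12 mm bar. I'll go back to rest height, release, and regrip higher with the tips above the neck, shifted about 1.2 mm to remove the side load.

Run:
```python
from h import *
from bench import *
x,y=.5122,.0229
move_l([.5132,.0233,.1088],.01)
gripper_open()
move_l([x,y,.119],.05);hold(.2)
s=state();print(s["time"],s["ee_pos"].round(4),s["ft_force"].round(2),s["moment"].round(3))
close();hold(.2)
for _ in range(2):
    s=state();print(s["time"],s["ee_pos"].round(4),s["ft_force"].round(2),s["moment"].round(3),s["finger_gap"]);hold(.1)
```

```text
10.1083 [0.5121 0.0229 0.1188] [-0.04  0.35 -0.67] [ 0.032 -0.095  0.012]
11.4583 [0.5122 0.0228 0.119 ] [-1.05 -1.42  0.8 ] [-0.006 -0.001 -0.085] 0.011613840020398808
11.5583 [0.5122 0.0228 0.119 ] [-0.07 -0.85 -0.85] [-0.02  -0.023 -0.064] 0.012049585800769511
```

```bash
cat >> h.py <<'E'
def ft(bench,n=3):
    L=[]
    for _ in range(n): L.append(np.r_[bench.state()["ft_force"],bench.state()["moment"]]);bench.hold(.02)
    return np.mean(L,0)
E
python3 - <<'E'
from h import *
import bench
x,y,z0=.5122,.0229,.119
z=z0+.005;bench.move_l([x,y,z],.01)
while z<z0+.014:
    f=ft(bench);e=bench.state()["ee_pos"];rise=(e[2]-z0)*1000
    ex=-f[2]-(4.7+.16*rise);print(round(bench.state()["time"],2),"cmd",round(z,4),"rise",rise.round(2),f.round(2),"excess",ex.round(2))
    if ex>3: break
    z+=.0005;bench.move_l([x,y,z],.01)
print(bench.state()["finger_gap"])
E
```

```text
12.36 cmd 0.124 rise 4.94 [ 0.52 -1.15 -5.59 -0.07 -0.22 -0.06] excess 0.1
12.66 cmd 0.1245 rise 5.48 [ 0.42 -1.02 -5.71 -0.12 -0.12 -0.06] excess 0.13
12.96 cmd 0.125 rise 5.96 [-0.02 -1.07 -5.64 -0.12 -0.04 -0.08] excess -0.02
13.26 cmd 0.1255 rise 6.47 [-0.24 -0.63 -5.47 -0.14  0.02 -0.06] excess -0.26
13.56 cmd 0.126 rise 7.01 [-0.31 -0.92 -5.91 -0.12  0.08 -0.09] excess 0.09
13.86 cmd 0.1265 rise 7.47 [-0.72 -1.06 -5.75 -0.14  0.09 -0.09] excess -0.14
14.16 cmd 0.127 rise 7.71 [-0.31 -0.92 -7.73 -0.17  0.01 -0.05] excess 1.79
14.46 cmd 0.1275 rise 7.9 [  1.23  -1.6  -11.5   -0.15  -0.25  -0.05] excess 5.54
0.01188916116986899
```

The plain stop is at about 7.6 mm. Now I'll turn anticlockwise with the force regulated.

```bash
cat > turn.py <<'E'
from h import *
import bench,sys,json
n=int(sys.argv[1])
try: S=json.load(open("st.json"))
except Exception: S=dict(x=.5122,y=.0229,z=.1272,yaw=-2.63,ff=0.)
x,y,z,yaw,ff=[S[k] for k in("x","y","z","yaw","ff")];z0=.119;why="n";step=.04
for i in range(n):
    yaw+=step;bench.move_l([x,y,z],.02,quat(yaw))
    f=ft(bench,2);s=bench.state();rise=(s["ee_pos"][2]-z0)*1000;ex=-f[2]-(4.7+.16*rise)
    print(round(s["time"],2),"yaw",round(yaw,2),"zc",round(z*1e3,2),"rise",rise.round(2),"ex",ex.round(1),"F",f[:2].round(1),"Mz",f[5].round(3))
    ff=np.clip(.6*ff+.04*(3-ex),-.15,.3)          # mm per step
    z+=1e-3*np.clip(.06*(3-ex)+ff,-.4,.5)
    x+=5e-5*np.clip(f[0],-4,4);y+=5e-5*np.clip(f[1],-4,4)
    if ex>8 or f[5]<-.3: why="limit";break
print(why,s["finger_gap"],s["joint_pos"][5]);json.dump(dict(x=x,y=y,z=z,yaw=yaw,ff=float(ff)),open("st.json","w"))
E
python3 turn.py 8
```

```text
14.74 yaw -2.59 zc 127.2 rise 7.94 ex 5.2 F [ 1.6 -1.5] Mz 0.047
15.03 yaw -2.55 zc 126.98 rise 7.9 ex 5.7 F [ 1.2 -0.9] Mz 0.055
15.31 yaw -2.51 zc 126.67 rise 7.81 ex 4.1 F [0.6 0.2] Mz 0.059
15.59 yaw -2.47 zc 126.47 rise 7.76 ex 2.9 F [0.3 0.7] Mz 0.085
15.88 yaw -2.43 zc 126.4 rise 7.7 ex 2.1 F [0.3 1.3] Mz 0.017
16.16 yaw -2.39 zc 126.45 rise 7.68 ex 1.6 F [0.4 1.7] Mz 0.023
16.44 yaw -2.35 zc 126.58 rise 7.68 ex 2.0 F [2.  1.5] Mz 0.034
16.73 yaw -2.31 zc 126.71 rise 7.7 ex 2.2 F [1.3 2.3] Mz 0.052
n 0.011870033323796285 2.2903137125961686
```

```bash
sed -i 's/f\[5\]<-.3/abs(f[5])>.3/; s/5e-5/1e-4/g' turn.py; python3 turn.py 30
```

```text
17.01 yaw -2.27 zc 126.83 rise 7.77 ex 2.9 F [2.1 2.5] Mz 0.039
17.29 yaw -2.23 zc 126.89 rise 7.77 ex 3.3 F [1.5 2.6] Mz 0.07
17.57 yaw -2.19 zc 126.89 rise 7.79 ex 3.1 F [1.6 1.9] Mz 0.056
17.86 yaw -2.15 zc 126.89 rise 7.79 ex 3.7 F [1.  0.6] Mz 0.028
18.14 yaw -2.11 zc 126.82 rise 7.77 ex 3.2 F [ 0.3 -0. ] Mz 0.052
18.43 yaw -2.07 zc 126.79 rise 7.77 ex 2.5 F [-0.8 -0.8] Mz 0.11
18.71 yaw -2.03 zc 126.83 rise 7.76 ex 3.5 F [ 0.4 -0.2] Mz 0.04
18.99 yaw -1.99 zc 126.79 rise 7.77 ex 2.6 F [-0.2  0.7] Mz 0.049
19.27 yaw -1.95 zc 126.82 rise 7.81 ex 3.4 F [-0.1  0.5] Mz 0.079
19.56 yaw -1.91 zc 126.78 rise 7.79 ex 3.1 F [0.6 0.8] Mz 0.104
19.84 yaw -1.87 zc 126.76 rise 7.81 ex 3.4 F [0.1 0.9] Mz 0.06
20.12 yaw -1.83 zc 126.72 rise 7.77 ex 2.6 F [0.5 1.6] Mz 0.084
20.41 yaw -1.79 zc 126.74 rise 7.76 ex 2.5 F [0.7 2. ] Mz 0.108
20.69 yaw -1.75 zc 126.79 rise 7.76 ex 3.0 F [-0.2  1.2] Mz 0.093
20.98 yaw -1.71 zc 126.81 rise 7.78 ex 3.0 F [-0.3  1. ] Mz 0.02
21.26 yaw -1.67 zc 126.82 rise 7.79 ex 3.0 F [0.5 1. ] Mz 0.087
21.54 yaw -1.63 zc 126.83 rise 7.82 ex 3.4 F [-0.  1.] Mz 0.045
21.
[... 186 characters left out ...]
 0.066
22.68 yaw -1.47 zc 126.81 rise 7.76 ex 3.4 F [-0.3 -0.1] Mz 0.061
22.96 yaw -1.43 zc 126.78 rise 7.77 ex 3.3 F [-0.2  0.9] Mz 0.08
23.24 yaw -1.39 zc 126.74 rise 7.76 ex 3.0 F [-0.3  1.5] Mz 0.084
23.52 yaw -1.35 zc 126.73 rise 7.78 ex 3.2 F [-0.   1.1] Mz 0.084
23.81 yaw -1.31 zc 126.7 rise 7.76 ex 3.0 F [0.2 1.6] Mz 0.106
24.09 yaw -1.27 zc 126.7 rise 7.74 ex 2.4 F [-0.7  0.9] Mz 0.072
24.38 yaw -1.23 zc 126.75 rise 7.76 ex 2.2 F [-0.2  1.8] Mz 0.058
24.66 yaw -1.19 zc 126.84 rise 7.74 ex 2.6 F [-0.3  1.4] Mz 0.07
24.94 yaw -1.15 zc 126.91 rise 7.81 ex 3.9 F [-0.3  0.9] Mz 0.061
25.23 yaw -1.11 zc 126.84 rise 7.83 ex 3.0 F [0.1 0.3] Mz 0.099
n 0.011750815859597367 1.0961935061383814
```

```bash
python3 turn.py 24
```

```text
25.51 yaw -1.07 zc 126.83 rise 7.92 ex 2.7 F [-0.5  0.8] Mz 0.083
25.79 yaw -1.03 zc 126.85 rise 8.04 ex 1.3 F [-1.5  0.5] Mz 0.071
26.07 yaw -0.99 zc 127.03 rise 8.25 ex 0.8 F [-1.4  1.4] Mz 0.042
26.36 yaw -0.95 zc 127.29 rise 8.46 ex 0.2 F [-0.7 -0.2] Mz 0.069
26.64 yaw -0.91 zc 127.65 rise 8.73 ex 0.4 F [-0.5 -0.2] Mz 0.087
26.93 yaw -0.87 zc 128.03 rise 9.02 ex 0.3 F [0.2 0.6] Mz 0.082
27.21 yaw -0.83 zc 128.43 rise 9.33 ex 1.0 F [0.4 0.7] Mz 0.015
27.49 yaw -0.79 zc 128.77 rise 9.66 ex 1.4 F [-0.6  1. ] Mz 0.087
27.77 yaw -0.75 zc 129.06 rise 9.94 ex 1.4 F [-0.5  1.3] Mz 0.077
28.06 yaw -0.71 zc 129.34 rise 10.21 ex 2.6 F [-0.3  0.5] Mz 0.045
28.34 yaw -0.67 zc 129.49 rise 10.41 ex 1.9 F [-1.2  1.8] Mz 0.087
28.62 yaw -0.63 zc 129.68 rise 10.68 ex 1.5 F [-0.8  0.7] Mz 0.078
28.91 yaw -0.59 zc 129.9 rise 10.95 ex 1.0 F [-0.6  0.7] Mz 0.072
29.19 yaw -0.55 zc 130.19 rise 11.14 ex 1.0 F [-1.9  0.6] Mz 0.086
29.48 yaw -0.51 zc 130.49 rise 11.49 ex 1.5 F [-0.9  0.4] Mz 0.053
29.76 yaw -0.47 zc 130.74 rise 11.77 ex 1.3 F [-1.1  0. ] Mz 0.074
30.04 yaw -0.43 zc 131.01 rise 12.03 ex 1.3 F [-0.6 -0.6] Mz 0.092
30.32 yaw -0.39 zc 131.29 rise 12.27 ex 1.7 F [-0.7  0.4] Mz 0.091
30.61 yaw -0.35 zc 131.52 rise 12.56 ex 1.8 F [-0.8 -0.2] Mz 0.086
30.89 yaw -0.31 zc 131.74 rise 12.78 ex 0.9 F [-1.1  0.9] Mz 0.079
31.18 yaw -0.27 zc 132.04 rise 13.02 ex 0.7 F [-1.2  0.5] Mz 0.073
31.46 yaw -0.23 zc 132.36 rise 13.32 ex 2.0 F [-1.2  0. ] Mz 0.066
31.74 yaw -0.19 zc 132.58 rise 13.58 ex 0.8 F [-0.   0.9] Mz 0.079
32.02 yaw -0.15 zc 132.89 rise 13.86 ex 1.1 F [-1.7  0.4] Mz 0.044
n 0.011754978957495521 0.13869200808052545
```

The thread caught at yaw of about -1.09, and the screw is climbing at 6.6 mm/rad. I'll continue to the hard stop.

```bash
sed -i 's/>\.3: why/>.24: why/; s/step=.04/step=.035/' turn.py; python3 turn.py 28
```

```text
32.31 yaw -0.11 zc 133.19 rise 14.18 ex 2.0 F [-0.3  0.1] Mz 0.086
32.59 yaw -0.08 zc 133.41 rise 14.38 ex 2.3 F [-0.6  0.2] Mz 0.066
32.88 yaw -0.04 zc 133.57 rise 14.58 ex 0.8 F [-0.9 -0.1] Mz 0.097
33.16 yaw -0.01 zc 133.87 rise 14.82 ex 1.9 F [ 0.  -0.5] Mz 0.04
33.44 yaw 0.03 zc 134.07 rise 15.05 ex 1.2 F [-0.8 -0.5] Mz 0.068
33.73 yaw 0.06 zc 134.34 rise 15.3 ex 2.2 F [-1.5  0.6] Mz 0.028
34.01 yaw 0.1 zc 134.52 rise 15.51 ex 1.7 F [-1.1 -0. ] Mz 0.075
34.29 yaw 0.13 zc 134.72 rise 15.63 ex 2.3 F [-1.1 -0.5] Mz 0.048
34.58 yaw 0.17 zc 134.87 rise 15.71 ex 2.8 F [-1.2 -0.1] Mz 0.04
34.86 yaw 0.2 zc 134.95 rise 15.77 ex 4.0 F [-0.1 -0.4] Mz 0.08
35.14 yaw 0.24 zc 134.89 rise 15.8 ex 3.9 F [-0.3  0.1] Mz 0.009
35.42 yaw 0.27 zc 134.8 rise 15.76 ex 3.4 F [-0.  -0.3] Mz 0.108
35.71 yaw 0.31 zc 134.74 rise 15.73 ex 3.3 F [-1.5 -0.6] Mz 0.058
35.99 yaw 0.34 zc 134.69 rise 15.7 ex 3.0 F [-1.1  0.4] Mz 0.033
36.27 yaw 0.38 zc 134.67 rise 15.73 ex 3.1 F [-1.8  0. ] Mz 0.061
36.56 yaw 0.41 zc 134.66 rise 15.69 ex 3.6 F [-1.8 -0.3] Mz 0.053
36.84 yaw 0.45 zc 134.59 rise 15.71 ex 2.9 F [-0.7 -0.1] Mz 0.035
37.12 yaw 0.48 zc 134.57 rise 15.67 ex 2.5 F [-0.7 -0.8] Mz -0.276
limit 0.012142207511430534 -0.491732628228243
```

The hard stop was felt at yaw 0.48, matching the predicted 0.50, with the rise at 15.7 mm. Next I'll relax the pull and twist, release, retreat and check.

Run:
```python
from h import *
import bench,json
S=json.load(open("st.json"));x,y,z=S["x"],S["y"],S["z"]
for i in range(8):
    bench.move_l([x,y,z],.02,quat(.455));f=ft(bench,2);e=bench.state()["ee_pos"]
    print(round(bench.state()["time"],2),round(z*1e3,2),((e[2]-.119)*1e3).round(2),f.round(2))
    if f[2]>-1.2: break
    z-=.0004
bench.gripper_open();s=bench.state();print("xy",x,y,s["ft_force"].round(2))
bench.move_l([x,y,.21],.2)
# look with the wrist camera from beside, on the way to the rib
bench.move_to([.54,-.03,.25],quat(-1.508));bench.hold(.1)
d=bench.get_image("wrist");np.savez("pics/w3.npz",**d)
K=d["camera_matrix"];V=d["view"];D=d["depth"];vv,uu=np.mgrid[:400,:640]
W=(np.stack([(uu-K[0,2])/K[0,0]*D,-(vv-K[1,2])/K[1,1]*D,-D],-1)-V[:3,3])@V[:3,:3]
m=(d["frame"].max(2)<60)&(D>0)
for n,c in(("wing",(.5122,.0229)),("rib",(.5185,-.06))):
    k=m&(np.hypot(W[...,0]-c[0],W[...,1]-c[1])<.04)&(W[...,2]>.08)&(W[...,2]<.17)
    z=W[...,2][k]
    if not len(z): print(n,"none");continue
    zt=np.percentile(z,97);k&=W[...,2]>zt-.004;P=W[k][:,:2];r=cv2.minAreaRect((P*1000).astype(np.float32))
    print(n,k.sum(),"top",np.percentile(z,[50,90,97]).round(4),r)
cv2.imwrite("pics/w3.png",d["frame"]);print(bench.state()["time"])
```

```text
37.41 134.61 15.71 [-0.47 -0.44 -9.85 -0.08 -0.16 -0.05]
37.69 134.21 15.56 [ 0.62  0.19 -8.05 -0.09 -0.16  0.  ]
37.98 133.81 15.13 [ 0.48 -0.19 -6.58 -0.06 -0.19 -0.04]
38.26 133.41 14.53 [ 0.99 -0.45 -6.87 -0.06 -0.29 -0.02]
38.54 133.01 14.14 [ 1.74  0.05 -6.37 -0.05 -0.42 -0.06]
38.83 132.61 13.97 [ 0.85 -0.34 -4.52 -0.06 -0.32 -0.04]
39.11 132.21 13.83 [-0.11 -0.13 -1.99 -0.04 -0.15 -0.06]
39.39 131.81 13.66 [-0.68  0.09  2.6  -0.07  0.08 -0.07]
xy 0.5097453578462489 0.027121890198036864 [ 0.26  0.21 -0.12]
wing 532 top [0.1425 0.1446 0.1451] ((512.2295532226562, 23.581205368041992), (11.651745796203613, 33.5445442199707), 26.045040130615234)
rib 684 top [0.0953 0.0964 0.0968] ((518.0746459960938, -60.45310974121094), (59.038082122802734, 11.14863395690918), 3.3686094284057617)
42.9417
```

View pics/w3.png

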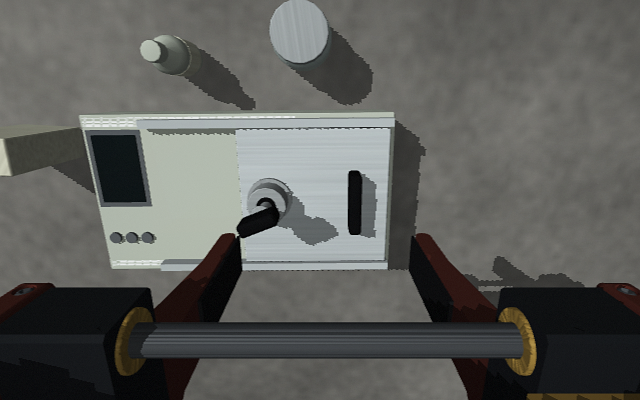

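The wing is parked with its top at 145 mm, 14 mm above rest, and holds by itself. The rib is at (0.518, -0.060) and shows at about pixel (354,203). Next I'll pinch the rib and slide the cover.

```bash
cat > slide.py <<'E'
from h import *
import bench
c=np.array([.5181,-.0604]);a=np.radians(93.6);u=np.array([np.cos(a),np.sin(a)]);q=quat(a-np.pi);z=.083
bench.move_to([*c,.16],q);bench.move_l([*c,z],.1);bench.hold(.1)
print(ft(bench).round(2));bench.close();bench.hold(.1)
s=bench.state();print(s["time"],s["finger_gap"],s["ee_pos"].round(4),ft(bench).round(2))
t=0.;n=np.array([-u[1],u[0]]);lat=0.
for d in [.001,.002,.003,.005]+list(np.arange(.015,.076,.015))+list(np.arange(.077,.0856,.001)):
    p=c+u*d+n*lat;bench.move_l([*p,z],.04);f=ft(bench,2);e=bench.state()["ee_pos"][:2]-c
    fy=f[:2]@u;print(round(bench.state()["time"],2),round(d*1e3,1),"act",(e@u*1e3).round(1),"Falong",fy.round(1),"Flat",(f[:2]@n).round(1),"Fz",f[2].round(1))
    lat+=1e-4*np.clip(f[:2]@n,-10,10)
    if fy<-12 : print("stop");break
E
python3 slide.py
```

```text
[ 0.12 -0.43 -0.17  0.01  0.02  0.03]
45.7333 0.011637153559964199 [ 0.5181 -0.06    0.083 ] [-0.69  2.62  0.76  0.46  0.05  0.29]
46.07 1.0 act 0.6 Falong -1.0 Flat 0.1 Fz -0.4
46.35 2.0 act 1.7 Falong -2.6 Flat 0.5 Fz -0.8
46.63 3.0 act 3.0 Falong -2.9 Flat -0.9 Fz -1.5
46.92 5.0 act 5.3 Falong -1.3 Flat 0.5 Fz -0.5
47.35 15.0 act 16.2 Falong 2.8 Flat 1.3 Fz 0.6
47.91 30.0 act 30.9 Falong 2.7 Flat 1.9 Fz 1.2
48.47 45.0 act 45.9 Falong 2.3 Flat 1.9 Fz 1.0
49.02 60.0 act 60.9 Falong 2.3 Flat 1.7 Fz 0.8
49.58 75.0 act 75.9 Falong 2.0 Flat 0.4 Fz 0.4
49.87 77.0 act 77.0 Falong -0.9 Flat -0.3 Fz -0.0
50.15 78.0 act 77.7 Falong -3.0 Flat 0.0 Fz -0.5
50.43 79.0 act 79.0 Falong -2.2 Flat -0.2 Fz -1.0
50.72 80.0 act 80.1 Falong -2.1 Flat -0.2 Fz -1.0
51.0 81.0 act 80.5 Falong -5.4 Flat 0.3 Fz -1.5
51.28 82.0 act 80.5 Falong -8.7 Flat 0.1 Fz -1.3
51.57 83.0 act 80.5 Falong -12.2 Flat 0.4 Fz -2.2
stop
```

The cover hit its stop at about 80 mm. I'll relax the push, release, retreat and check.

Run:
```python
from h import *
import bench
s=bench.state();p=s["ee_pos"].copy();p[2]=.083
bench.move_l(p,.02);print(ft(bench).round(2));bench.gripper_open()
p[2]=.22;bench.move_l(p,.2)
bench.move_to([.54,.03,.25],quat(-1.508));bench.hold(.1)
d=bench.get_image("wrist");K=d["camera_matrix"];V=d["view"];D=d["depth"];vv,uu=np.mgrid[:400,:640]
W=(np.stack([(uu-K[0,2])/K[0,0]*D,-(vv-K[1,2])/K[1,1]*D,-D],-1)-V[:3,3])@V[:3,:3]
m=(d["frame"].max(2)<60)&(D>0)
for n,c in(("wing",(.507,.1034)),("rib",(.513,.0195))):
    k=m&(np.hypot(W[...,0]-c[0],W[...,1]-c[1])<.04)&(W[...,2]>.08)&(W[...,2]<.17);z=W[...,2][k]
    zt=np.percentile(z,97);k&=W[...,2]>zt-.004;print(n,"top",zt.round(4),cv2.minAreaRect((W[k][:,:2]*1000).astype(np.float32)))
sc=bench.get_image("scene")["frame"][90:290,200:500]
cv2.imwrite("pics/w4.png",np.vstack([cv2.resize(d["frame"],(480,300)),cv2.resize(sc,(480,300))]));print(bench.state()["time"],bench.state()["ft_force"])
```

```text
[-0.45 -3.5  -1.06 -0.54 -0.01  0.33]
wing top 0.1451 ((506.5318298339844, 103.18807220458984), (11.378549575805664, 33.339019775390625), 25.07147216796875)
rib top 0.0968 ((512.154052734375, 19.12571144104004), (59.23662185668945, 11.178302764892578), 3.7355964183807373)
54.45 [-0.0701306  -0.10298121  0.18159018]
```

View pics/w4.png

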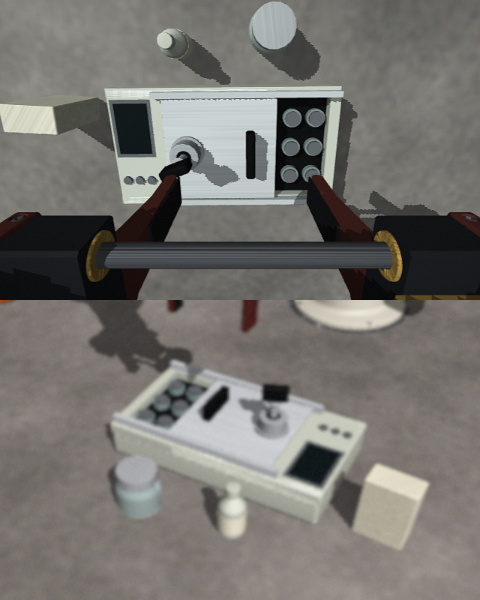

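The cover is open and all six vials are visible. The wing is still up at 145 mm, the rib has moved 79.8 mm, and the jar, dropper and carton are standing. The robot is touching nothing.

```bash
python3 -c "
from bench import *
job_done();print(state()['time'])"
```

```text
the job is handed in; nothing more can be done
the job is handed in; nothing more can be done
```

The sample cover is fully open with the screw parked up by itself, and I handed the job in at about 54.5 s of the 72 s allowed.

- **Pull:** the screw rose about 7.6 mm to its plain stop.
- **Turn:** I turned it anticlockwise, pulling up with about 1–4 N beyond the spring. The thread caught after about 1.5 rad. The screw then climbed to about 15.7 mm and reached its hard stop after about 3.1 rad.
- **Slide:** after releasing the wing, I pinched the rib and slid the cover. It moved with 2–3 N of friction and no sign of the lock. At the stop I pressed up to about 12 N, then eased off and let go.

**Last checks:**
- The wing top stayed at 145 mm, 14 mm above rest, both before and after the slide.
- The rib had moved about 79.8 mm of the 80 mm travel.
- All six vials were visible and the jar, dropper and carton were still standing.
- The gripper was clear, with the wrist force near 0.

**What went wrong or disagreed:**
- My first grip was too low and held the screw's neck (17.6 mm gap instead of 12 mm). It raised the screw by about 1 mm at most; I lowered it, released and regripped higher.
- The largest measured pull beyond the spring was 5.7 N, just after reaching the plain stop, against the 14 N thread limit.
- The measured twist had the opposite sign to what I expected during free turning. I took home from the sharp change at the hard stop, which matched the angle I had predicted.

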